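Set the stove's air lever in the red-marked notch

TASK

Set the stove's air lever to the red mark: lift the sprung lever out of its pocket, swing it round and let it drop fully home in the notch at the red mark, then let go of it. The marks were stuck on by hand a little off their notches, so feel for the notch. Leave the pot on the stove and the other things on the table where they are.

Things in the scene. Friction and masses are not known exactly. Their poses are not given: they have to be found in the camera images.
- stove: terracotta stove, 260 mm across and 200 mm high, fixed; origin at the centre of its underside on the table, z up. A grey air box, 255 x 275 mm and 60 mm high, stands beside it (from 135 to 410 mm along the stove's +y, from -220 to +35 mm along its x) and carries the air lever, the notched brass sector and the three marks
- pivot (a point): point on the lever's vertical swing axis, at the level of the air box's top (60 mm above the table)
- air_swing (a joint): swing of the lever about the vertical axis through the pivot, rad; 0 to 1.48, growing clockwise seen from above. 0 to 0.35: wide pocket (off). Then three notches near 0.66, 0.98 and 1.30, cut in a brass sector 120 mm from the pivot, each 14 mm wide for the lever's 10 mm blade. The whole sector may be turned up to 0.06 rad either way from these values
- lever_lift (a joint): height of the lever above its lowest position, m; 0 to 0.032. 0 = fully down (in the pocket or home in a notch); about 0.016 = its blade rides on a tooth between notches; it passes over the teeth from 0.018 up. A spring of 5 to 9 N pulls it down
- handle (a point): middle of the lever's upright black handle with a yellow band: a cylinder 26 mm across and 54 mm tall, 150 mm from the pivot; this point is 27 mm below its top and 27 mm above the flat steel bar (20 mm wide) that carries it. Its top is 156 mm above the table with the lever down. The lever rises straight up on its pivot and stays level
- pointer (a point): tip of the lever's yellow pointer, 200 mm from the pivot on the line through the handle, 36 mm above the air box with the lever down
- mark_red: red disc, 30 mm across and 3 mm thick, on top of the air box 200 mm from the pivot: marks the wanted notch. It lies within 18 mm of the spot where the pointer stands when the lever is home in that notch; neighbouring notches put the pointer 64 mm apart. Any of the three notches can be the red one
- mark_white: white disc, same size, marks another notch
- mark_blue: blue disc, same size, marks another notch
- pot: aluminium pot, 200 mm across and 90 mm high, standing loose on the stove; origin at the centre of its underside
- plate: green enamel plate, 220 mm across, 25 mm high; origin at the centre of its underside
- cup: glass cup, 72 mm across, 100 mm high; origin at the centre of its underside
- strainer: aluminium strainer bowl, 170 mm across and 60 mm high, with a handle reaching 200 mm along its x; origin at the centre of its underside
- spoon: wooden spoon, 240 mm long along its x; origin on its underside at mid length
- tub: closed orange plastic tub with a white lid, 148 x 108 x 87 mm; origin at the centre of its underside
- turntable: orange plastic turntable, 230 mm across, 24 mm high, carrying three steel jars; origin at the centre of its underside
- jar0: small steel jar, 56 mm across, 85 mm high, on the turntable; origin at the centre of its underside
- jar1: small steel jar, 56 mm across, 85 mm high, on the turntable; origin at the centre of its underside
- jar2: small steel jar, 56 mm across, 85 mm high, on the turntable; origin at the centre of its underside

How it is judged:
By the outcome, as a careful person would: the job done as asked, in the order asked, and still so for the second after the job is handed in, with the robot touching nothing.
It also fails if it takes over 38 s, if anything falls off the work surface, if the arm or the gripper's body presses on something with over 40 N, if the wrist force passes 120 N, or if a joint passes its speed limit or range.

ROBOT

A 6-joint arm with a two-finger parallel gripper is mounted at the origin on the work surface. World frame = base frame: x ahead of the robot, y to its left, z up, the work surface at z = 0. Lengths are in m, angles in degrees, forces in N, time in s.
With the tool pointing down it reaches from about 0.25 to 0.725 m from the base axis. Payload 9.7 kg.
Tool frame: the origin (TCP) lies between the finger pads; the fingertips stand bot.tcp_to_tips ahead of it and the grasp point (between the pads) lies 2 mm behind it (bot.tcp_to_tips is the distance from the TCP to the fingertips, in m); z points along the fingers, y is the line along which they close (so a half turn about z gives the same grasp; the last joint's range is limited). The gripper opens to 85 mm and grips with 20 to 120 N. Pads are 22 mm wide; open, the fingers measure 114 mm over their backs; the gripper's body (76 mm by 85 mm) begins 54 mm behind the grasp point. The pads swing forward as they close: fully open they stand 13 mm farther back than shut.
Start: joints at [69.958, 4.979, 10.078, 95.1, 0, 90], TCP at [0.188, 0.517, 0.248] pointing down, gripper open.
Joint ranges: [-179.16, 179.16], [-48.56, 103.87], [-65.8, 70.77], [-126.05, 130.52], [-82.76, 87.17], [-180, 180]. Speed limits (degrees/s): [127.2, 127.2, 147.25, 180, 180, 180].

INTERFACE

Orientations are given as [roll, pitch, yaw] about the fixed x, y, z axes, in that order (R = Rz(yaw) Ry(pitch) Rx(roll)).
In Python, from workcell import sensors, camera, camera_params, bot gives the robot as it stands.
- The arm moves only by the tool apply_moves, never from a script. Its argument "motion" is a list of rows, each an object with "jaw": the opening, from -1 (shut) to 1 (fully open); "xyz": the shift along the tool's x, y, z in mm, a list of three; "twist": the turn about the tool's z in rad. A call has 1 to 5 rows; each row is the pose to reach, as a shift and turn from the pose commanded when the call began, along the tool's axes at that moment; what a row does not reach only later rows make up. A row lasts 1/8 s, in which the tool goes at most 62.5 mm and 10.7 degrees, less where a joint would pass 70% of its speed; a pose out of reach is approached as far as the arm can. A call with a gripper value outside its range is refused whole. The fingers move at their own pace and stop on an object; "grip_force" is the grip in N (left out, the last holds). Time passes only in rows, so rows that repeat a pose let the fingers close. It gives the time, the measured TCP pose, the force, the opening and the grip force at its end, in the units of the state.
- sensors.get_obs(): the state, without advancing time (a new reading comes with each control period).
- camera(name): name is "side" or "top"; returns (picture, depth): 480x640x3 uint8, red, green, blue; 480x640 float32, m along the optical axis (not along the pixel's ray), 0 where there is no reading.
- camera_params(name): a dict with "mtx" (3x3 intrinsics, pixels), "rvec" (rotation vector, rad) and "tvec" (3), from world to camera coordinates, as OpenCV has them. Camera axes: x right, y down, z forward; pixel columns grow to the right and rows downward; lengths in m; the calibration is good to about 2 mm. A picture is of the moment at which its call begins. camera_params takes no time and is no camera call.
- bot.job_done(): hands the job in; it is judged then, once.
The state is a dict: "time": time; "q": joint angles; "qd": joint speeds; "joint_efforts": joint torques, N m; "ee_pos": TCP position; "tcp_rot": TCP orientation; "wrist_force": force on the tool from outside, world axes, zero at the start; "torque": the same for the moment, N m; "opening": finger opening in m; "grasp_force": force on a finger pad.
Only numpy, scipy, OpenCV 4.12 (cv2) and the standard library are available. Lean on these libraries where they do the work, as an engineer would, in place of code of your own. Each camera call takes 0.05 s, during which the arm holds its last target. There are 200 camera calls.

## Working session

There is one attempt and no reset: what is moved stays moved. The work goes in short steps, Python scripts to look and compute and a tool call to move; the robot and the scene stay as the last step left them, time stands still between calls to the robot, and variables do not carry over. Pictures are saved under pics/ and viewed, at most 10 in all, crops included, and the job is handed in when it is done.

Besides the shell and the picture viewer there is one more tool, called after ">>>" as name([rows], argument=value, ...), one row to a line, values as JSON. apply_moves: Moves the arm, as the interface text tells. Its arguments: {"type":"object","properties":{"motion":{"type":"array","items":{"type":"object","properties":{"jaw":{"type":"number"},"xyz":{"type":"array","items":{"type":"number"}},"twist":{"type":"number"}}}},"grip_force":{"type":"number"}},"required":["motion"]}

```bash
mkdir -p pics
cat > h.py <<'E'
import numpy as np, cv2
from workcell import sensors, camera, camera_params, bot
def ray(name,u,v,z):
    p=camera_params(name);R=cv2.Rodrigues(np.array(p["rvec"],float))[0];t=np.array(p["tvec"],float).ravel()
    d=R.T@np.linalg.inv(np.array(p["mtx"]))@np.array([u,v,1.]);c=-R.T@t
    return c+d*(z-c[2])/d[2]
def pts(name,depth):
    p=camera_params(name);R=cv2.Rodrigues(np.array(p["rvec"],float))[0];t=np.array(p["tvec"],float).ravel()
    v,u=np.mgrid[:480,:640];r=np.stack([u,v,np.ones_like(u)],-1)@np.linalg.inv(np.array(p["mtx"])).T
    return (r*depth[...,None]-t)@R
E
python3 - <<'E'
from h import *
for n in("top","side"):
    im,d=camera(n);np.savez(f"{n}0.npz",im=im,d=d);cv2.imwrite(f"pics/{n}0.png",im[...,::-1])
    p=camera_params(n);print(n,cv2.Rodrigues(np.array(p["rvec"],float))[0].round(2),p["tvec"])
print(sensors.get_obs(),bot.tcp_to_tips)
E
```

```text
top [[ 0.   -1.    0.  ]
 [-0.99 -0.   -0.1 ]
 [ 0.1  -0.   -0.99]] [-0.03873431  0.52268935  1.3718641 ]
side [[-0.82 -0.57  0.01]
 [-0.38  0.53 -0.76]
 [ 0.43 -0.63 -0.65]] [0.40494837 0.30873941 1.43105007]
{'time': 0.1, 'q': array([6.99584418e+01, 5.00758042e+00, 1.00389137e+01, 9.51007870e+01,
       2.35432620e-04, 9.00013153e+01]), 'qd': array([ 0.02650716, -0.20554138,  0.10756949,  0.14619779, -0.10018548,
        0.01088317]), 'joint_efforts': array([ 9.33715637e-04, -5.21563232e+01,  4.65651655e+01,  1.59787800e-02,
        4.45917249e-05, -2.76878744e-06]), 'ee_pos': array([0.18841795, 0.51651129, 0.24765678]), 'tcp_rot': array([-1.79930546e+02, -2.33838013e-04,  1.59957126e+02]), 'wrist_force': array([-0.35687071,  0.15527004,  0.45763131]), 'torque': array([-0.04745573,  0.01047583,  0.00469408]), 'grasp_force': 0.0, 'opening': 0.08544758023279617} 0.017
```

View pics/top0.png

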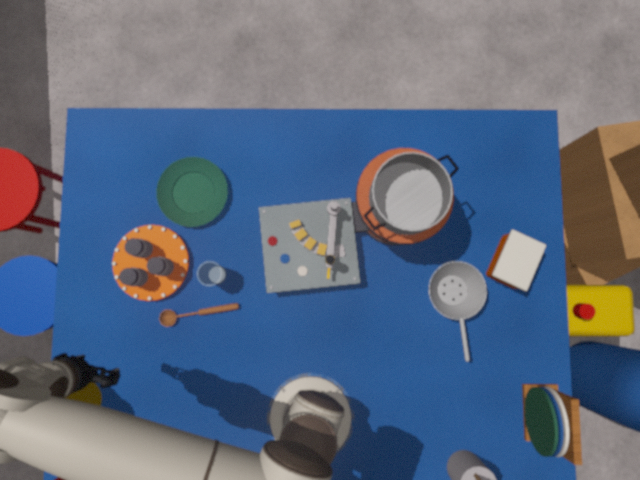

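View pics/side0.png

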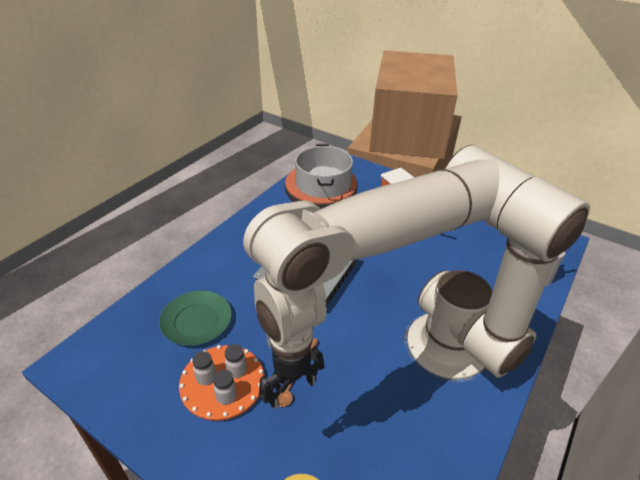

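The top view shows the lever pivot near (333,208), handle near (330,259) and pointer tip near (330,276). The marks are red (272,241), blue (285,259) and white (302,271). The side view has the lever hidden behind the arm. Red is the farthest notch clockwise. Next I measure.

Run:
```python
from h import *
f=np.load("top0.npz");im=f["im"];d=f["d"];P=pts("top",d)
hsv=cv2.cvtColor(im,cv2.COLOR_RGB2HSV)
box=np.zeros((480,640),bool);box[195:295,258:345]=1
H,S,V=[hsv[...,i].astype(int) for i in range(3)]
def rep(n,m,z):
    k,l,st,c=cv2.connectedComponentsWithStats((m&box).astype(np.uint8))
    for i in range(1,k):
        if st[i,4]>6: print(n,st[i],c[i].round(1),ray("top",*c[i],z).round(4),"depth",np.median(P[l==i],0).round(4))
rep("red",((H<8)|(H>172))&(S>120)&(V>80),.063)
rep("blue",(H>95)&(H<125)&(S>120)&(V>90),.063)
rep("white",(S<25)&(V>200),.063)
rep("yellow",(H>18)&(H<35)&(S>110),.096)
rep("dark",(V<60),.156)
for u,v in[(333,208),(330,259),(330,276),(330,262),(331,235)]:print(u,v,P[v,u].round(4),im[v,u])
cv2.imwrite("pics/crop.png",cv2.resize(im[190:300,250:370,::-1],None,fx=5,fy=5,interpolation=cv2.INTER_CUBIC))
```

```text
red [269 237   8   8  51] [272.2 240.6] [0.5174 0.1109 0.063 ] depth [0.5164 0.1111 0.0638]
blue [258 195  87  12 612] [291.5 198.5] [0.6433 0.0553 0.063 ] depth [6.572e-01 7.020e-02 6.000e-04]
blue [258 213  87  82 698] [287.7 278.5] [0.4061 0.064  0.063 ] depth [0.3761 0.1368 0.0004]
blue [281 255   8   8  50] [284.5 258.3] [0.4654 0.074  0.063 ] depth [0.466  0.0741 0.0629]
white [299 268   6   6  26] [301.6 270.8] [0.4287 0.0236 0.063 ] depth [0.4283 0.0226 0.063 ]
yellow [290 221  11   7  50] [295.1 223.9] [0.5626 0.0422 0.096 ] depth [0.5645 0.0431 0.082 ]
yellow [296 229  11  11  73] [300.9 234.1] [0.533  0.0252 0.096 ] depth [0.5349 0.0255 0.0826]
yellow [305 238  11  11  73] [310.  243.1] [ 0.5069 -0.0012  0.096 ] depth [ 0.5085 -0.001   0.0829]
yellow [318 244   8  11  71] [321.5 249. ] [ 0.4901 -0.0344  0.096 ] depth [ 0.4912 -0.0357  0.0835]
yellow [327 268   3  10  25] [328.1 272.8] [ 0.4221 -0.0534  0.096 ] depth [ 0.4213 -0.053   0.1002]
dark [328 257   5   5  14] [330.2 259.1] [ 0.4575 -0.0581  0.156 ] depth [ 0.4576 -0.0576  0.1557]
333 208 [ 0.5991 -0.0657  0.1545] [144 137 140]
330 259 [ 0.4575 -0.0575  0.1588] [52 53 58]
330 276 [ 0.414  -0.0595  0.0592] [162 152 131]
330 262 [ 0.4495 -0.0576  0.1552] [60 56 58]
331 235 [ 0.5296 -0.0613  0.1054] [177 170 172]
```

View pics/crop.png

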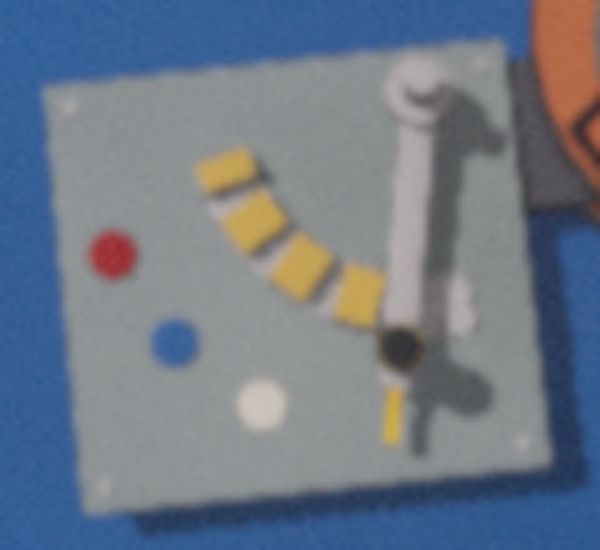

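The crop shows the red mark at crop (113,255), i.e. full-frame (272,241). Four brass teeth leave three notches, and red is by the last one. The handle top is at crop (400,347). Now I fit the pivot.

```bash
cat >> h.py <<'E'
def sh(goal,yaw,o=None):
    "tool-frame shift mm and twist rad from the present pose"
    from scipy.spatial.transform import Rotation as Ro
    o=o or sensors.get_obs();R=Ro.from_euler("xyz",o["tcp_rot"],degrees=True)
    rel=(R.inv()*Ro.from_euler("xyz",[180,0,yaw],degrees=True)).as_rotvec()
    return (R.inv().apply(np.array(goal)-o["ee_pos"])*1000).round(1),rel.round(3)
E
python3 - <<'E'
from h import *
from scipy.optimize import least_squares
M=np.array([[.5174,.1109],[.4654,.074],[.4287,.0236]])
T=np.array([ray("top",*c,.083)[:2] for c in[(295.1,223.9),(300.9,234.1),(310,243.1),(321.5,249)]])
h=np.array([.4575,-.0581])
f=lambda p:np.r_[np.linalg.norm(M-p,axis=1)-.2,np.linalg.norm(T-p,axis=1)-.12,np.linalg.norm(h-p)-.15]
r=least_squares(f,[.607,-.066]);p=r.x;print(p,r.fun.round(4), "head",ray("top",332.7,208,.155))
a=lambda q:np.degrees(np.arctan2(*(np.atleast_2d(q)-p).T[::-1])).round(1)
print("marks",a(M),"teeth",a(T),"handle",a(h),"pointer",a([.4221,-.0534]))
print(sh([p[0]+.15*np.cos(np.radians(a(h)[0])),p[1]+.15*np.sin(np.radians(a(h)[0])),.24],a(h)[0]))
E
```

```text
[ 0.60656514 -0.06896209] [ 0.0008  0.0009  0.0005 -0.0005 -0.0011 -0.0005  0.0004 -0.0005] head [ 0.5989973  -0.06481909  0.155     ]
marks [116.4 134.6 152.5] teeth [110.7 127.3 145.3 163.3] handle [175.8] pointer [175.2]
(array([-449.2, -447.6,    8.2]), array([-0.001, -0.   , -0.277]))
```

>>> apply_moves([
  {"jaw": 1,"xyz": [-40,-40,0],"twist": -0.05},
  {"jaw": 1,"xyz": [-80,-80,0],"twist": -0.1},
  {"jaw": 1,"xyz": [-120,-120,0],"twist": -0.15},
  {"jaw": 1,"xyz": [-160,-160,0],"twist": -0.2},
  {"jaw": 1,"xyz": [-200,-200,0],"twist": -0.277},
], grip_force=50)

```text
time: 0.72
ee_pos: [0.3081, 0.2586, 0.2481]
tcp_rot: [-180.0, 0.0, 176.0]
wrist_force: [1.8, 0.6, 0.2]
opening: 0.0855
grasp_force: 0.0
```

```bash
python3 -c "
from h import *
print(sh([.457,-.058,.2],175.8),sensors.get_obs()['ee_pos'])"
```

```text
(array([-170.7, -305.3,   48.1]), array([-0.   ,  0.   ,  0.003])) [0.30811812 0.25856612 0.24807166]
```

>>> apply_moves([
  {"jaw": 1,"xyz": [-30,-54,0]},
  {"jaw": 1,"xyz": [-60,-108,0]},
  {"jaw": 1,"xyz": [-90,-162,0]},
  {"jaw": 1,"xyz": [-125,-216,10]},
  {"jaw": 1,"xyz": [-148,-265,30]},
])

```text
validation failed for argument at $.mo...
```

>>> apply_moves([
  {"jaw": 1,"xyz": [0,0,0]},
  {"jaw": 1,"xyz": [0,0,0]},
])

```text
validation failed for argument at $.mo...
```

Run:
```python
from h import *
print(sh([.457,-.058,.2],175.8),sensors.get_obs()['ee_pos'])
im,d=camera("side");np.savez("side1.npz",im=im,d=d)
p=camera_params("side");uv=cv2.projectPoints(np.array([[.457,-.058,.156],[.457,-.058,.129],[.4069,-.0542,.096],[.517,.111,.063]]),np.array(p["rvec"],float),np.array(p["tvec"],float),np.array(p["mtx"]),None)[0].reshape(-1,2);print(uv.round(1))
u,v=uv[0].astype(int)
c=im[max(v-75,0):v+75,max(0,u-100):u+100,::-1];print(max(v-75,0),max(0,u-100));cv2.imwrite("pics/side1.png",cv2.resize(c,None,fx=4,fy=4,interpolation=cv2.INTER_CUBIC))
```

```text
(array([-170.7, -305.3,   48.1]), array([-0.   ,  0.   ,  0.003])) [0.30811812 0.25856612 0.24807166]
[[331.  237. ]
 [330.7 243.3]
 [342.5 257.2]
 [285.8 279.9]]
162 231
```

View pics/side1.png

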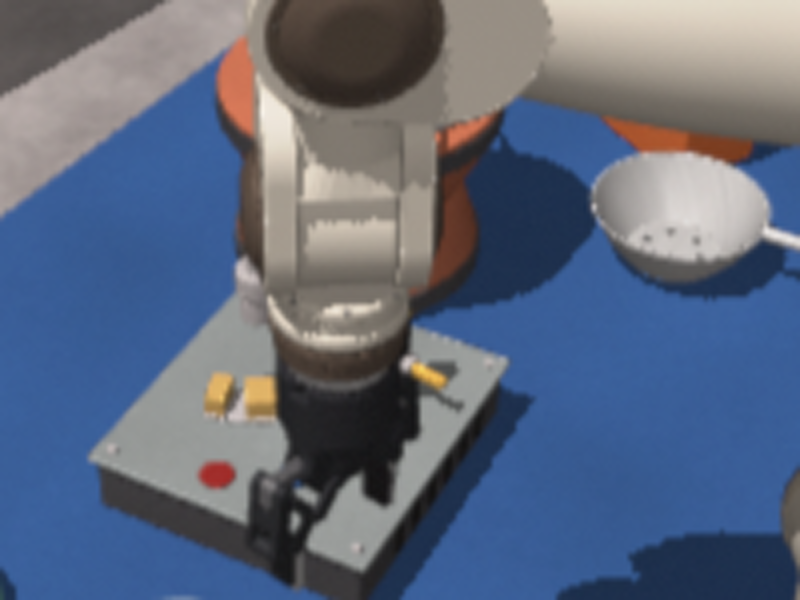

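The calls were refused because each row needs a twist. The side crop shows the pointer tip at crop (445,380), i.e. (342,257). The projection from the top view gave (342.5,257.2), so they agree.

>>> apply_moves([
  {"jaw": 1,"xyz": [-30,-54,0],"twist": 0},
  {"jaw": 1,"xyz": [-60,-108,0],"twist": 0},
  {"jaw": 1,"xyz": [-90,-162,0],"twist": 0},
  {"jaw": 1,"xyz": [-125,-216,10],"twist": 0},
  {"jaw": 1,"xyz": [-148,-265,30],"twist": 0},
])

```text
time: 1.4
ee_pos: [0.4372, -0.0169, 0.2183]
tcp_rot: [180.0, 0.1, 175.8]
wrist_force: [0.9, 0.2, -0.6]
opening: 0.0857
grasp_force: 0.0
```

>>> apply_moves([
  {"jaw": 1,"xyz": [0,0,0],"twist": 0},
  {"jaw": 1,"xyz": [0,0,0],"twist": 0},
])

```text
time: 1.65
ee_pos: [0.4359, -0.0147, 0.2182]
tcp_rot: [180.0, -0.0, 175.8]
wrist_force: [0.7, 0.9, 0.2]
opening: 0.0852
grasp_force: 0.0
```

```bash
python3 -c "
from h import *
print(sh([.457,-.058,.14],175.8),sensors.get_obs()['ee_pos'])"
```

```text
(array([-24.3, -41.6,  78.2]), array([ 0.   , -0.001, -0.   ])) [ 0.43591741 -0.01471491  0.2181927 ]
```

>>> apply_moves([
  {"jaw": 1,"xyz": [-24,-42,0],"twist": 0},
  {"jaw": 1,"xyz": [-24,-42,15],"twist": 0},
  {"jaw": 1,"xyz": [-24,-42,50],"twist": 0},
  {"jaw": 1,"xyz": [-24,-42,80],"twist": 0},
  {"jaw": 1,"xyz": [-24,-42,80],"twist": 0},
])

```text
time: 2.28
ee_pos: [0.4557, -0.0568, 0.1367]
tcp_rot: [180.0, -0.2, 176.0]
wrist_force: [-0.9, -0.3, 0.8]
opening: 0.0855
grasp_force: 0.0
```

>>> apply_moves([
  {"jaw": -0.6,"xyz": [0,0,0],"twist": 0},
  {"jaw": -0.6,"xyz": [0,0,0],"twist": 0},
  {"jaw": -0.6,"xyz": [0,0,0],"twist": 0},
  {"jaw": -0.6,"xyz": [0,0,0],"twist": 0},
  {"jaw": -0.6,"xyz": [0,0,0],"twist": 0},
], grip_force=60)

```text
time: 2.9
ee_pos: [0.4573, -0.0584, 0.1391]
tcp_rot: [180.0, 0.1, 175.8]
wrist_force: [-1.1, 1.4, 5.4]
opening: 0.0245
grasp_force: 58.4
```

>>> apply_moves([
  {"jaw": -0.6,"xyz": [0,0,-6],"twist": 0},
  {"jaw": -0.6,"xyz": [0,0,-12],"twist": 0},
  {"jaw": -0.6,"xyz": [0,0,-18],"twist": 0},
  {"jaw": -0.6,"xyz": [0,0,-24],"twist": 0},
  {"jaw": -0.6,"xyz": [0,0,-24],"twist": 0},
])

```text
time: 3.52
ee_pos: [0.4574, -0.0585, 0.1618]
tcp_rot: [180.0, -0.0, 175.8]
wrist_force: [5.5, 0.4, -9.7]
opening: 0.0245
grasp_force: 59.3
```

Run:
```python
from h import *
o=sensors.get_obs();print(o["ee_pos"],o["tcp_rot"],o["wrist_force"])
p=np.array([.6066,-.069]);r=o["ee_pos"][:2]-p;print(np.hypot(*r),np.degrees(np.arctan2(r[1],r[0])))
from scipy.spatial.transform import Rotation as Ro
R=Ro.from_euler("xyz",o["tcp_rot"],degrees=True)
a0=np.arctan2(r[1],r[0])
for k in range(1,13):
    a=a0+(np.radians(118)-a0)*k/12
    g=np.r_[p+np.hypot(*r)*np.array([np.cos(a),np.sin(a)]),o["ee_pos"][2]]
    print(k,(R.inv().apply(g-o["ee_pos"])*1000).round(1),round(a0-a,3))
```

```text
[ 0.45735892 -0.05846062  0.16178572] [ 1.79988675e+02 -1.14255461e-02  1.75823093e+02] [ 5.49038745  0.36382504 -9.67230054]
0.14961275926375894 175.96048885402655
1 [-0.5 12.6  0. ] 0.084
2 [-2.1 25.1  0. ] 0.169
3 [-4.7 37.4  0. ] 0.253
4 [-8.3 49.5  0. ] 0.337
5 [-12.9  61.2   0. ] 0.422
6 [-18.6  72.5   0. ] 0.506
7 [-25.1  83.3   0. ] 0.59
8 [-32.5  93.5   0. ] 0.674
9 [-40.8 103.    0. ] 0.759
10 [-49.8 111.8   0. ] 0.843
11 [-59.6 119.8   0. ] 0.927
12 [-69.9 127.    0. ] 1.012
```

>>> apply_moves([
  {"jaw": -0.6,"xyz": [-0.5,12.6,0],"twist": 0.084},
  {"jaw": -0.6,"xyz": [-2.1,25.1,0],"twist": 0.169},
  {"jaw": -0.6,"xyz": [-4.7,37.4,0],"twist": 0.253},
  {"jaw": -0.6,"xyz": [-8.3,49.5,0],"twist": 0.337},
  {"jaw": -0.6,"xyz": [-12.9,61.2,0],"twist": 0.422},
])

```text
time: 4.15
ee_pos: [0.4736, 0.0022, 0.1609]
tcp_rot: [-179.9, -0.2, 151.5]
wrist_force: [1.2, 0.5, -10.0]
opening: 0.0245
grasp_force: 59.4
```

>>> apply_moves([
  {"jaw": -0.6,"xyz": [-0.5,12.6,0],"twist": 0.084},
  {"jaw": -0.6,"xyz": [-2.1,25.1,0],"twist": 0.169},
  {"jaw": -0.6,"xyz": [-4.7,37.4,0],"twist": 0.253},
  {"jaw": -0.6,"xyz": [-8.3,49.5,0],"twist": 0.337},
  {"jaw": -0.6,"xyz": [-12.9,61.2,0],"twist": 0.422},
])

```text
time: 4.78
ee_pos: [0.5131, 0.0511, 0.1605]
tcp_rot: [-179.8, -0.3, 127.4]
wrist_force: [-4.7, 9.9, -10.1]
opening: 0.0244
grasp_force: 59.4
```

>>> apply_moves([
  {"jaw": -0.6,"xyz": [-0.5,12.6,0],"twist": 0.084},
  {"jaw": -0.6,"xyz": [-2.1,25.1,0],"twist": 0.169},
  {"jaw": -0.6,"xyz": [-2.1,25.1,0],"twist": 0.169},
  {"jaw": -0.6,"xyz": [-2.1,25.1,0],"twist": 0.169},
])

```text
time: 5.28
ee_pos: [0.5342, 0.0654, 0.1603]
tcp_rot: [-179.8, -0.4, 117.9]
wrist_force: [-5.0, 15.0, -10.8]
opening: 0.0243
grasp_force: 59.5
```

```bash
cat >> h.py <<'E'
def st():
    o=sensors.get_obs();r=o["ee_pos"][:2]-np.array([.6066,-.069]);a=np.arctan2(r[1],r[0]);w=o["wrist_force"]
    print("r",np.hypot(*r).round(4),"ang",np.degrees(a).round(2),"z",o["ee_pos"][2].round(4),"yaw",o["tcp_rot"][2].round(2),"w",w.round(1),"tang(cw+)",(w[0]*np.sin(a)-w[1]*np.cos(a)).round(1),"rad",(w[0]*np.cos(a)+w[1]*np.sin(a)).round(1),"open",o["opening"].round(4))
E
python3 -c "
from h import *
st()"
```

```text
Traceback (most recent call last):
  File "h.py", line 19, in st
    print("r",np.hypot(*r).round(4),"ang",np.degrees(a).round(2),"z",o["ee_pos"][2].round(4),"yaw",o["tcp_rot"][2].round(2),"w",w.round(1),"tang(cw+)",(w[0]*np.sin(a)-w[1]*np.cos(a)).round(1),"rad",(w[0]*np.cos(a)+w[1]*np.sin(a)).round(1),"open",o["opening"].round(4))
                                                                                                                                                                                                                                                      ^^^^^^^^^^^^^^^^^^
AttributeError: 'float' object has no attribute 'round'
```

>>> apply_moves([
  {"jaw": -0.6,"xyz": [1.5,0,3],"twist": 0},
  {"jaw": -0.6,"xyz": [1.5,0,6],"twist": 0},
  {"jaw": -0.6,"xyz": [1.5,0,9],"twist": 0},
  {"jaw": -0.6,"xyz": [1.5,0,12],"twist": 0},
  {"jaw": -0.6,"xyz": [1.5,0,12],"twist": 0},
])

```text
time: 5.9
ee_pos: [0.5345, 0.0658, 0.1546]
tcp_rot: [179.8, -0.1, 117.9]
wrist_force: [-15.8, 8.4, 30.3]
opening: 0.0242
grasp_force: 64.0
```

```bash
sed -i 's/o\["opening"\].round(4)/o["opening"]/' h.py
python3 -c "
from h import *
st()"
```

```text
r 0.1529 ang 118.14 z 0.1546 yaw 117.88 w [-15.8   8.4  30.3] tang(cw+) -9.9 rad 14.9 open 0.02424865459345274
```

Blocked at a lift of about 15.6 mm, so the blade is riding on a tooth. I'll ease the press and feel clockwise.

>>> apply_moves([
  {"jaw": -0.6,"xyz": [1,0,-4],"twist": 0},
  {"jaw": -0.6,"xyz": [1,1.3,-4],"twist": 0.009},
  {"jaw": -0.6,"xyz": [1,2.6,-4],"twist": 0.018},
  {"jaw": -0.6,"xyz": [1,3.9,-4],"twist": 0.026},
  {"jaw": -0.6,"xyz": [1,3.9,-4],"twist": 0.026},
])

```text
time: 6.52
ee_pos: [0.5378, 0.0678, 0.1531]
tcp_rot: [-179.9, -0.1, 116.3]
wrist_force: [0.5, 6.2, -7.6]
opening: 0.0241
grasp_force: 59.7
```

```bash
python3 -c "
from h import *
st()"
```

```text
r 0.1531 ang 116.72 z 0.1531 yaw 116.33 w [ 0.5  6.2 -7.6] tang(cw+) 3.3 rad 5.3 open 0.02413494875149202
```

Now it is unsupported at a 14 mm lift, below the tooth tops, so it is in the notch. I'll lower it.

>>> apply_moves([
  {"jaw": -0.6,"xyz": [0,0,3],"twist": 0},
  {"jaw": -0.6,"xyz": [0,0,6],"twist": 0},
  {"jaw": -0.6,"xyz": [0,0,9],"twist": 0},
  {"jaw": -0.6,"xyz": [0,0,9],"twist": 0},
])

```text
time: 7.02
ee_pos: [0.5379, 0.0679, 0.1439]
tcp_rot: [-179.9, -0.1, 116.3]
wrist_force: [2.0, 7.2, -8.8]
opening: 0.0247
grasp_force: 59.9
```

```bash
python3 -c "
from h import *
st()"
```

```text
r 0.1532 ang 116.65 z 0.1439 yaw 116.34 w [ 2.   7.2 -8.8] tang(cw+) 5.1 rad 5.6 open 0.024729531930435967
```

>>> apply_moves([
  {"jaw": -0.6,"xyz": [0.5,0.5,2],"twist": 0},
  {"jaw": -0.6,"xyz": [0.5,0.5,4],"twist": 0},
  {"jaw": -0.6,"xyz": [0.5,0.5,6],"twist": 0},
  {"jaw": -0.6,"xyz": [0.5,0.5,7],"twist": 0},
  {"jaw": -0.6,"xyz": [0.5,0.5,7],"twist": 0},
])

```text
time: 7.65
ee_pos: [0.5385, 0.0683, 0.1393]
tcp_rot: [179.9, -0.1, 116.3]
wrist_force: [-3.2, 7.1, 3.6]
opening: 0.0246
grasp_force: 61.0
```

```bash
python3 -c "
from h import *
st()"
```

```text
r 0.1533 ang 116.39 z 0.1393 yaw 116.32 w [-3.2  7.1  3.6] tang(cw+) 0.3 rad 7.8 open 0.024578049666565183
```

It bottoms out at z=0.1393, the same as fully down at the start. Now I release and retreat.

>>> apply_moves([
  {"jaw": 0.3,"xyz": [0,0,0],"twist": 0},
  {"jaw": 0.3,"xyz": [0,0,0],"twist": 0},
  {"jaw": 0.3,"xyz": [0,0,0],"twist": 0},
  {"jaw": 0.3,"xyz": [0,0,0],"twist": 0},
  {"jaw": 0.3,"xyz": [0,0,-5],"twist": 0},
])

```text
time: 8.28
ee_pos: [0.5383, 0.0676, 0.1431]
tcp_rot: [-180.0, -0.0, 116.3]
wrist_force: [0.7, 0.4, 0.3]
opening: 0.0554
grasp_force: 0.0
```

>>> apply_moves([
  {"jaw": 0.3,"xyz": [0,0,-25],"twist": 0},
  {"jaw": 0.3,"xyz": [0,0,-60],"twist": 0},
  {"jaw": 0.3,"xyz": [0,0,-100],"twist": 0},
  {"jaw": 0.3,"xyz": [0,0,-130],"twist": 0},
  {"jaw": 0.3,"xyz": [0,0,-130],"twist": 0},
])

```text
time: 8.9
ee_pos: [0.5392, 0.0678, 0.2761]
tcp_rot: [179.8, 0.1, 116.3]
wrist_force: [-0.0, -0.5, -0.8]
opening: 0.0557
grasp_force: 0.0
```

```bash
python3 -c "
from h import *
print(sh([.36,.33,.28],117))"
```

```text
(array([314.5, -44.5,  -4.6]), array([ 0.004,  0.001, -0.012]))
```

Clear the view and check.

>>> apply_moves([
  {"jaw": 0.3,"xyz": [50,-8,0],"twist": 0},
  {"jaw": 0.3,"xyz": [100,-16,0],"twist": 0},
  {"jaw": 0.3,"xyz": [155,-24,0],"twist": 0},
  {"jaw": 0.3,"xyz": [210,-32,0],"twist": 0},
  {"jaw": 0.3,"xyz": [260,-40,0],"twist": 0},
])

```text
time: 9.52
ee_pos: [0.386, 0.2843, 0.2724]
tcp_rot: [-180.0, 0.0, 116.3]
wrist_force: [0.8, 0.0, 0.6]
opening: 0.0551
grasp_force: 0.0
```

Run:
```python
from h import *
im,d=camera("top");P=pts("top",d)
hsv=cv2.cvtColor(im,cv2.COLOR_RGB2HSV).astype(int);m=(hsv[...,0]>18)&(hsv[...,0]<35)&(hsv[...,1]>110)
m[:, :255]=0;m[:,345:]=0;m[:195]=0;m[295:]=0
k,l,s,c=cv2.connectedComponentsWithStats(m.astype(np.uint8))
for i in range(1,k):
    if s[i,4]>6:print(s[i],c[i].round(1),np.median(P[l==i],0).round(4))
b=im.max(2)<60;b[:,:255]=0;b[:,345:]=0;b[:195]=0;b[295:]=0
k,l,s,c=cv2.connectedComponentsWithStats(b.astype(np.uint8))
for i in range(1,k):
    if s[i,4]>6:print("dark",s[i],c[i].round(1),np.median(P[l==i],0).round(4))
cv2.imwrite("pics/end.png",cv2.resize(im[170:320,200:400,::-1],None,fx=4,fy=4,interpolation=cv2.INTER_CUBIC))
```

```text
[291 221   8   4  15] [294.  222.4] [0.5692 0.0459 0.0826]
[297 231  10   8  48] [301.6 234.1] [0.5346 0.0226 0.0829]
[272 236   9   6  26] [275.7 238.3] [0.5207 0.0974 0.1002]
[305 238  11  11  77] [309.8 243.1] [ 0.5085 -0.0009  0.0832]
[318 244   9  11  74] [321.7 248.9] [ 0.4911 -0.0357  0.0836]
dark [286 232   5   3  10] [288.4 232.8] [0.5294 0.0566 0.1563]
```

View pics/end.png

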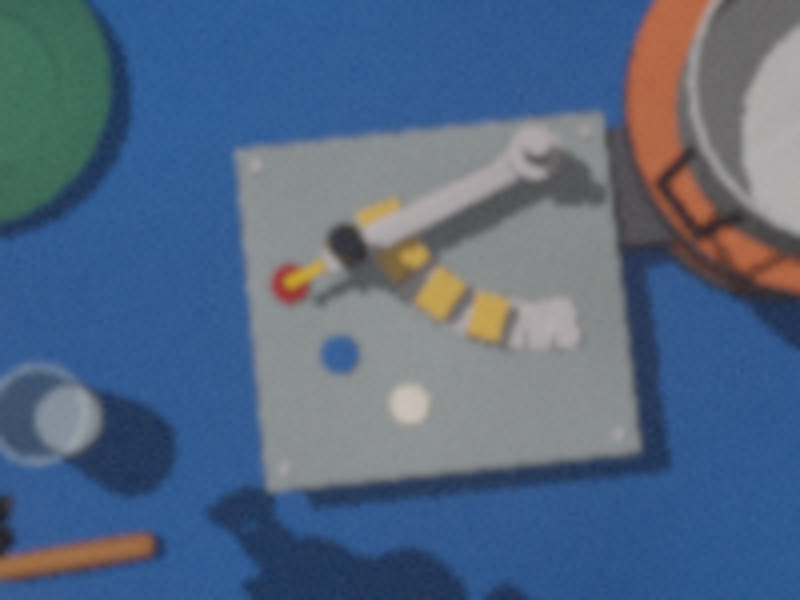

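The lever stands between the last two teeth with its pointer over the red disc at crop (290,283). Handle top (0.156) and pointer (0.100) are at their fully-down heights, and nothing else in view has moved.

```bash
python3 -c "
from h import *
print(bot.job_done())"
```

```text
the job is handed in; nothing more can be done
None
```

The air lever is fully down in the notch at the red mark and released, nothing else in the final view was disturbed, and I handed the job in after about 9.6 s of robot time; no verdict came back.

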